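Set the outlet pressure and open the air valve

TASK

Get the cased compressor ready to feed the brad nailer: first, with the outlet valve still shut, turn the knob sunk in the round well on the compressor's top until the needle of the large gauge lies in line with the flag-shaped set hand on the same dial. Only then swing the ball valve's lever fully open, so that it lies along the outlet pipe, and leave everything released with the needle still on the set hand. Do not disturb the tin and pencil on the case or the things lying around it on the bench.

Things in the scene. Friction and masses are not known exactly. Their poses are not given: they have to be found in the camera images.
- compressor: compressor in a grey plastic tool case, fixed, 300 (x) x 400 (y) x 210 mm high. Origin: centre of its underside, on the bench; z up; front (folded carrying handle) at -x, facing roughly the robot. Its flat top carries the knob well, two round gauges, a rocker switch (already on, 8 mm high, at x 0, y 165 mm) and the outlet pipe with its valve
- well (a point): centre of the mouth of the round well, 80 mm in diameter, 36 mm deep, level with the case's top (210 mm above the bench); axes as the case's. The knob's axis passes through it
- gauge (a point): centre of the large outlet gauge, 100 mm in diameter, at its glass, 15 mm above the case's top; axes as the case's. The smaller 50 mm gauge beside it shows the tank and is of no concern (10 mm high)
- valve_axis (a point): point on the upright axis of the ball valve's lever, at the lever's mid thickness, 50 mm above the case's top; axes as the case's. The brass outlet pipe lies below it along the case's x, from 104 mm in front of this axis to 112 mm behind it, its top 30 mm (37 mm at the valve body) above the case's top
- knob (a joint): regulator knob in the well, rad: 0 to 3.14, grows clockwise seen from above, and stays where it is left (friction about 0.08 N m, no spring). It moves the needle: needle angle = 1.5 x knob angle. At angle q the pointer end of its grip bar points 135 deg - q from the case's +x, counter-clockwise seen from above
- knob_grip (a point): centre of the top of the knob's grip bar, on the knob's axis, 4 mm below the case's top. The bar is 46 mm long (point x, +x to the end with the white pointer line), 14 mm wide (point y), 26 mm tall, on a round skirt 50 mm wide, 6 mm thick: skirt top 26 mm, well floor 32 mm below this point. 33 mm free from each long side of the bar to the well's wall
- needle (a joint): long thin needle of the large gauge, behind the glass, rad: 0 to 4.71, grows clockwise seen from above; at 0 it points along (-1, +1) of the case's x and y. Driven by the knob alone
- set_hand (a joint): set hand of the large gauge, a thinner stalk ending in a flag 13 x 10 mm, same zero and direction as the needle; fixed behind the glass, it cannot be touched and marks the pressure wanted. It always stands at a higher angle than the needle at the start
- needle_tip (a point): tip of the needle, 38 mm from the centre of the large gauge
- set_tip (a point): tip region of the set hand (middle of the outer part of its flag), 38 mm from the centre of the large gauge
- valve (a joint): quarter-turn lever of the ball valve, rad: 0 shut (lever square to the pipe, pointing to the case's -y) to 1.57 fully open against its stop (lever along the pipe, pointing to the case's -x); turns clockwise seen from above, stays where it is left, friction about 0.25 N m (3 N at the grip)
- lever_tip (a point): free end of the valve lever, at mid thickness, 260 mm above the bench, 105 mm from the valve's axis; the lever points from that axis to this point. Its black grip, 70 mm long, 18 mm wide and 10 mm thick, runs inwards from this point, its underside 45 mm above the case's top
- tin: round steel tin of brads, 66 mm in diameter, 28 mm high, loose on the case near its front edge; origin at the centre of its underside; to be left alone
- pencil: carpenter's pencil, 140 x 14 x 9 mm, loose on the case in front of the well; origin under the middle; to be left alone
- jug: white glue jug with red cap, 150 mm in diameter, 242 mm high, on the bench left of the case; origin at the centre of its underside; to be left alone
- tape: tape measure, 74 x 42 x 66 mm, on the bench; origin at the centre of its underside; to be left alone
- square: try square, wooden stock 120 mm and steel blade 180 mm, flat on the bench; origin under the stock; to be left alone
- offcut: board offcut 200 x 85 x 19 mm, flat on the bench left of the case; origin at the centre of its underside; to be left alone
- muffs: ear defenders, two cups 80 mm in diameter and a headband, on the bench to the right; to be left alone
- nailer: brad nailer lying on its side on the bench to the left, about 200 x 240 x 70 mm; to be left alone

How it is judged:
By the outcome, as a careful person would: the job done as asked, in the order asked, and still so for the second after the job is handed in, with the robot touching nothing.
It also fails if it takes over 67 s, if anything falls off the work surface, if the arm or the gripper's body presses on something with over 40 N, if the wrist force passes 120 N, or if a joint passes its speed limit or range.

ROBOT

A 6-joint arm with a two-finger parallel gripper is mounted at the origin on the work surface. World frame = base frame: x ahead of the robot, y to its left, z up, the work surface at z = 0. Lengths are in m, angles in rad, forces in N, time in s.
With the tool pointing down it reaches from about 0.3 to 0.775 m from the base axis. Payload 14.6 kg.
Tool frame: the origin (TCP) lies on the centre line of the jaws, within the pads' length; the fingertips stand r.tip_extent ahead of it and the grasp point (between the pads) is the TCP (r.tip_extent is the distance from the TCP to the fingertips, in m); z points along the fingers, y is the direction in which the jaws open and shut (so a half turn about z gives the same grasp; the last joint's range is limited). The gripper opens to 85 mm and grips with 20 to 120 N. Pads are 22 mm wide; open, the fingers measure 114 mm over their backs; the gripper's body (76 mm by 85 mm) begins 54 mm behind the grasp point. The pads swing forward as they close: fully open they stand 13 mm farther back than shut.
Start: joints at [-1.291, 0.3, 1.521, -0, 1.321, -0.067], TCP at [0.187, -0.517, 0.25] pointing down, gripper open.
Joint ranges: [-3.03, 3.03], [-0.79, 2.21], [0.23, 2.52], [-1.04, 4.18], [0, 3.07], [-2.55, 2.55]. Speed limits (rad/s): [2.22, 2.22, 2.57, 3.14, 3.14, 3.14].

INTERFACE

Orientations are given as a 3x3 rotation matrix whose columns are the frame's x, y, z axes.
In Python, from cell import r gives the robot as it stands. The module is installed in compiled form; this text tells all that it offers.
- The arm moves only by the shell command python3 -m handwheel 'ROWS'. ROWS is JSON, a list of rows, each a list of 5 numbers: the shift along the tool's x, y, z in m, then the turn about the tool's z in rad, then the closure, from 0 (fully open) to 1 (shut). A call has 1 to 12 rows; each row shifts and turns the pose as measured when the row begins, along the tool's axes as they then stand; what a row does not reach is not made up. A row lasts 1/10 s, in which the tool goes at most 50 mm and 8.59 degrees, less where a joint would pass 70% of its speed; a pose out of reach is approached as far as the arm can. A call is refused whole if a number of a shift passes 0.05 or a number of a turn 0.15, either way. A call with a gripper value outside its range is refused whole. The fingers move at their own pace and stop on an object; the grip force is fixed at half the most. Time passes only in rows, so rows that do not move let the fingers close. It gives the time, the measured TCP pose, the force and the opening at its end, in the units of the state.
- r.sense(): the state, without advancing time (a new reading comes with each control period).
- r.read_camera(name): name is "scene" or "top" or "wrist"; returns a dict with "img" (384x512x3 uint8, blue, green, red), "fx", "fy", "cx", "cy" (pixels), "k1" (the pictures are not rectified: a ray, as slopes to the right and down, at radius r is drawn at 1 + k1 r^2 times it, then the intrinsics apply), "eye" and "orientation" of the camera in the world. Camera axes: x right, y down, z forward; pixel columns grow to the right and rows downward; lengths in m; the calibration is good to about 2 mm. A picture is of the moment at which its call begins. There is no depth.
- r.finish_job(): hands the job in, once; it reports no verdict.
The state is a dict: "time": time; "joint_positions": joint angles; "joint_velocities": joint speeds; "effort": joint torques, N m; "tcp_pos": TCP position; "orientation": TCP orientation; "ft_force": force on the tool from outside, world axes, zero at the start; "wrist_torque": the same for the moment, N m; "grip_width": finger opening in m.
Only numpy, scipy, OpenCV 4.12 (cv2) and the standard library are available. Lean on these libraries where they do the work, as an engineer would, in place of code of your own. Each camera call takes 0.05 s, during which the arm holds its last target. There are 200 camera calls.

## Working session

There is one attempt and no reset: what is moved stays moved. The work goes in short steps, Python scripts to look and compute and a shell command to move; the robot and the scene stay as the last step left them, time stands still between calls to the robot, and variables do not carry over. Pictures are saved under pics/ and viewed, about 8 in all and at most 12, crops included, and the job is handed in when it is done.

```bash
mkdir -p pics; cat > h.py <<'E'
from cell import r
import numpy as np, cv2
def pose(c):
    return np.array(c["eye"]), np.array(c["orientation"])
def und(c,u,v):
    x,y=(u-c["cx"])/c["fx"],(v-c["cy"])/c["fy"]
    a,b=x,y
    for _ in range(30):
        s=1+c["k1"]*(a*a+b*b); a,b=x/s,y/s
    return a,b
def pt(c,u,v,z):
    e,R=pose(c); a,b=und(c,u,v); d=R@np.array([a,b,1.]); return e+d*(z-e[2])/d[2]
def proj(c,P):
    e,R=pose(c); p=R.T@(np.array(P)-e); a,b=p[0]/p[2],p[1]/p[2]; s=1+c["k1"]*(a*a+b*b)
    return c["fx"]*a*s+c["cx"], c["fy"]*b*s+c["cy"]
E
python3 - <<'E'
from h import *
import pickle
cs={n:r.read_camera(n) for n in("scene","top")}
pickle.dump(cs,open("c0.pkl","wb"))
print(r.sense(),r.tip_extent)
for n,c in cs.items():
    print({k:c[k] for k in c if k!="img"})
    cv2.imwrite(f"pics/{n}0.png",cv2.resize(c["img"],(800,600),interpolation=cv2.INTER_CUBIC))
E
```

```text
{'time': 0.1, 'joint_positions': array([-1.29056359e+00,  3.00439381e-01,  1.52148494e+00,  2.29887448e-05,
        1.32070023e+00, -6.66295614e-02]), 'joint_velocities': array([ 7.94263528e-04,  1.07971299e-03, -3.35963630e-04, -1.81530719e-05,
        1.22318184e-03, -1.51045665e-03]), 'effort': array([ 3.05685771e-04, -5.44381571e+01, -3.62372983e+01, -1.17531554e-04,
        3.07498522e-03,  1.11669948e-05]), 'tcp_pos': array([ 0.18690972, -0.5170797 ,  0.24977937]), 'orientation': array([[ 9.40445950e-01,  3.39943151e-01, -2.63997785e-04],
       [ 3.39943242e-01, -9.40445425e-01,  9.97808022e-04],
       [ 9.09224947e-05, -1.02812878e-03, -9.99999467e-01]]), 'ft_force': array([-0.64984482,  0.18917474,  0.84715928]), 'wrist_torque': array([ 0.03441452, -0.02389665,  0.02771422]), 'grip_width': 0.08547802810073367} 0.019
{'fx': 361.67177777921825, 'fy': 361.67177777921825, 'cx': 250.02580672847017, 'cy': 188.35474232516248, 'k1': -0.11110367997654123, 'eye': array([1.13894959, 0.05783774, 1.26175728]), 'orientation': array([[-0.01103508,  0.85608783, -0.51671254],
       [ 0.9999352 ,  0.01089345, -0.0033067 ],
       [ 0.00279796, -0.51671555, -0.85615256]])}
{'fx': 428.1106473329911, 'fy': 428.1106473329911, 'cx': 253.0612509836328, 'cy': 194.3987149188786, 'k1': -0.0020825413545198347, 'eye': array([0.29775399, 0.05553506, 1.54225438]), 'orientation': array([[ 2.24750614e-02, -9.92381278e-01,  1.21137401e-01],
       [-9.99747403e-01, -2.23044799e-02,  2.76410077e-03],
       [-4.11351341e-05, -1.21168926e-01, -9.92631900e-01]])}
```

View pics/top0.png

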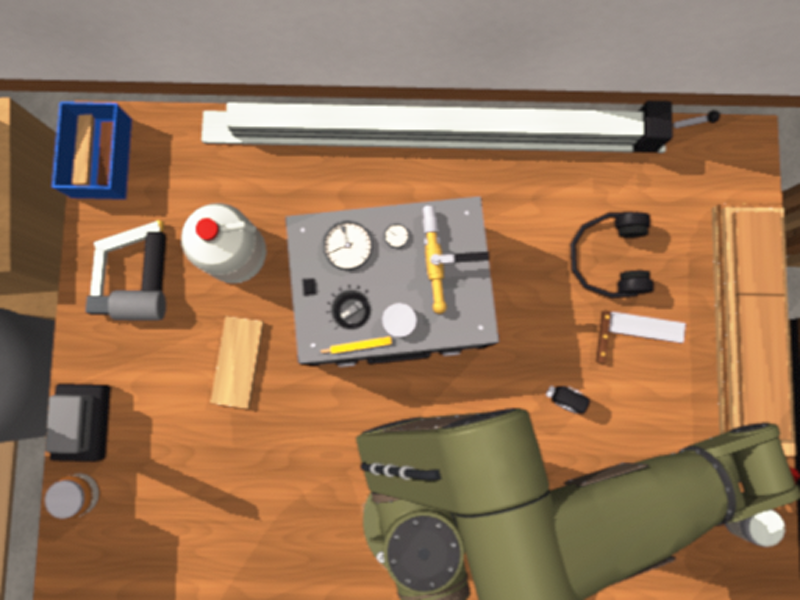

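View pics/scene0.png

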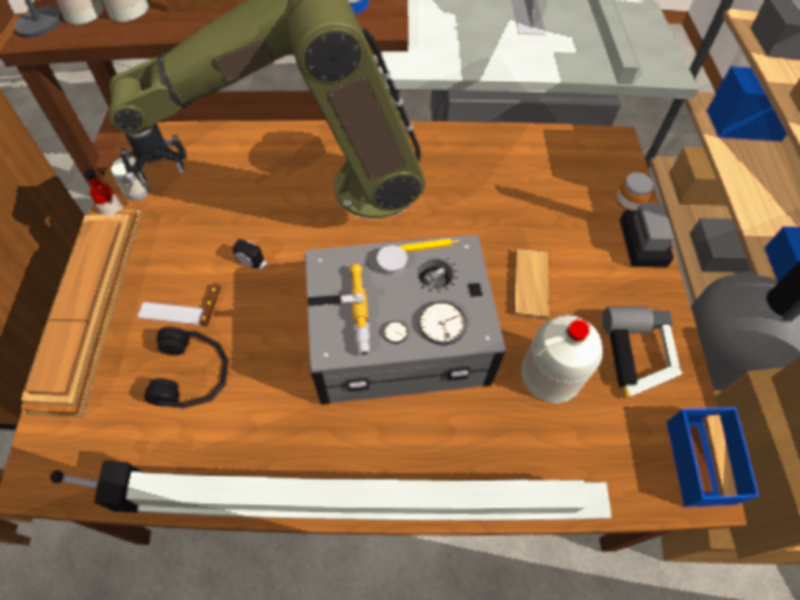

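The top view shows the case's top corners near (288,217), (481,198), (497,343) and (299,363). The well is at (350,309), the large gauge at (347,246) and the valve axis at about (437,259). The lever points right, so it is shut. The tin at (400,320) and the pencil at (355,346) are close to the well.

```bash
python3 - <<'E'
from h import *
import pickle
cs=pickle.load(open("c0.pkl","rb")); c=cs["top"]; k=1.5625
P=lambda u,v,z:pt(c,(u+.5)/k-.5,(v+.5)/k-.5,z)
C=[P(*q,.21) for q in((288,217),(481,198),(497,343),(299,363))]
for q in C: print(q.round(3))
print("ctr",np.mean(C,0).round(3))
d=(C[0]-C[1])+(C[3]-C[2]); print("yaw of +y from world y",np.degrees(np.arctan2(-d[0],d[1])))
d=(C[0]-C[3])+(C[1]-C[2]); print("yaw of +x",np.degrees(np.arctan2(d[1],d[0])))
for n,q in dict(well=(350,309,.206),gauge=(347,246,.225),valve=(437,259,.26),tip=(490,257,.26),tin=(400,320,.238),pen=(355,346,.219)).items(): print(n,P(*q).round(3))
c1=cs["scene"]
for n,q in dict(well=(437,275,.206),gauge=(443,322,.225),valve=(359,298,.26),tip=(309,300,.26),tin=(392,257,.238)).items(): print(n,pt(c1,(q[0]+.5)/k-.5,(q[1]+.5)/k-.5,q[2]).round(3))
a=cv2.resize(c["img"][130:235,180:320],None,fx=5.7,fy=5.7,interpolation=cv2.INTER_CUBIC)
cv2.imwrite("pics/crop.png",a[:600,:800])
E
```

```text
[0.634 0.283 0.21 ]
[ 0.683 -0.11   0.21 ]
[ 0.387 -0.144  0.21 ]
[0.338 0.248 0.21 ]
ctr [0.51  0.069 0.21 ]
yaw of +y from world y 7.04993881239989
yaw of +x 6.574510065101722
well [0.449 0.151 0.206]
gauge [0.574 0.159 0.225]
valve [ 0.544 -0.019  0.26 ]
tip [ 0.551 -0.122  0.26 ]
tin [0.426 0.05  0.238]
pen [0.374 0.138 0.219]
well [0.449 0.156 0.206]
gauge [0.579 0.163 0.225]
valve [ 0.543 -0.012  0.26 ]
tip [ 0.55  -0.115  0.26 ]
tin [0.424 0.055 0.238]
```

View pics/crop.png

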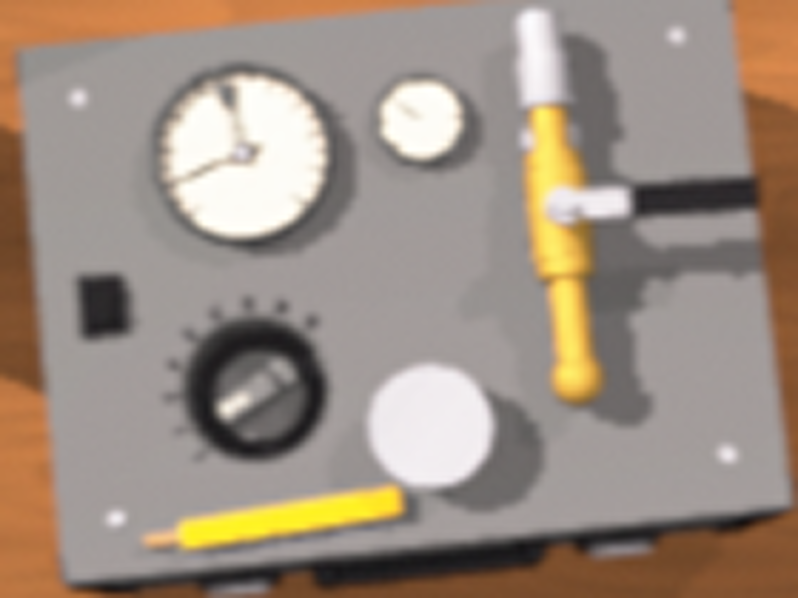

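The crop shows the needle at about 28° and the set hand at about 127°, so the knob needs about 66° clockwise. The knob's pointer bar lies at about 122° in world yaw. I'm moving above the well now.

```bash
python3 -m handwheel '[[0,0,-0.05,0,0],[0,0,-0.05,0,0],[0,0,-0.04,0,0],[0.034,-0.038,0,0,0],[0.034,-0.038,0,0,0],[0.034,-0.038,0,0,0],[0.034,-0.038,0,0,0],[0.034,-0.038,0,0,0],[0.034,-0.038,0,0,0],[0.034,-0.038,0,0,0],[0.034,-0.038,0,0,0],[0.034,-0.038,0,0,0]]'
python3 -m handwheel '[[0.033,-0.037,0,-0.15,0.6],[0.03,-0.04,0,-0.15,0.6],[0.022,-0.045,0,-0.15,0.6],[0,0,0,-0.15,0.6],[0,0,0,-0.15,0.6],[0,0,0,-0.15,0.6],[0,0,0,-0.15,0.6],[0,0,0,-0.15,0.6],[0,0,0,-0.15,0.6],[0,0,0,-0.15,0.6],[0,0,0,-0.15,0.6],[0,0,0,-0.15,0.6]]'
```

```text
time: 1.3
tcp_pos: [0.3535, -0.0987, 0.394]
orientation: [[0.944, 0.331, -0.001], [0.331, -0.944, 0.007], [0.001, -0.007, -1.0]]
ft_force: [1.1, -0.9, 0.0]
grip_width: 0.0853
time: 2.5
tcp_pos: [0.3689, 0.0538, 0.3924]
orientation: [[-0.542, 0.84, -0.006], [0.84, 0.542, 0.007], [0.009, -0.001, -1.0]]
ft_force: [0.5, 0.4, 0.5]
grip_width: 0.0339
```

```bash
python3 -m handwheel '[[0.013,0.0405,0,0,0.6],[0.013,0.0405,0,0,0.6],[0.013,0.0405,0.03,0,0.6],[0,0,0.03,0,0.6],[0,0,0.03,0,0.6],[0,0,0,0,0.6]]'
python3 - <<'E'
from h import *
import pickle
c=r.read_camera("wrist"); c["s"]=r.sense(); pickle.dump(c,open("c1.pkl","wb"))
print(c["eye"],c["orientation"],c["fx"],c["k1"],r.sense()["tcp_pos"])
cv2.imwrite("pics/w1.png",cv2.resize(c["img"],(800,600),interpolation=cv2.INTER_CUBIC))
E
```

```text
time: 3.1
tcp_pos: [0.4501, 0.156, 0.3003]
orientation: [[-0.549, 0.836, -0.006], [0.836, 0.549, 0.007], [0.009, -0.002, -1.0]]
ft_force: [0.1, -0.1, 0.2]
grip_width: 0.034
[0.41365382 0.21267472 0.42429299] [[ 0.83549176  0.53031525  0.14394181]
 [ 0.54950032 -0.80550019 -0.2218532 ]
 [-0.00170698  0.26445259 -0.96439718]] 286.8803906413902 -0.033751388795392225 [0.45065244 0.15598086 0.30280799]
```

View pics/w1.png

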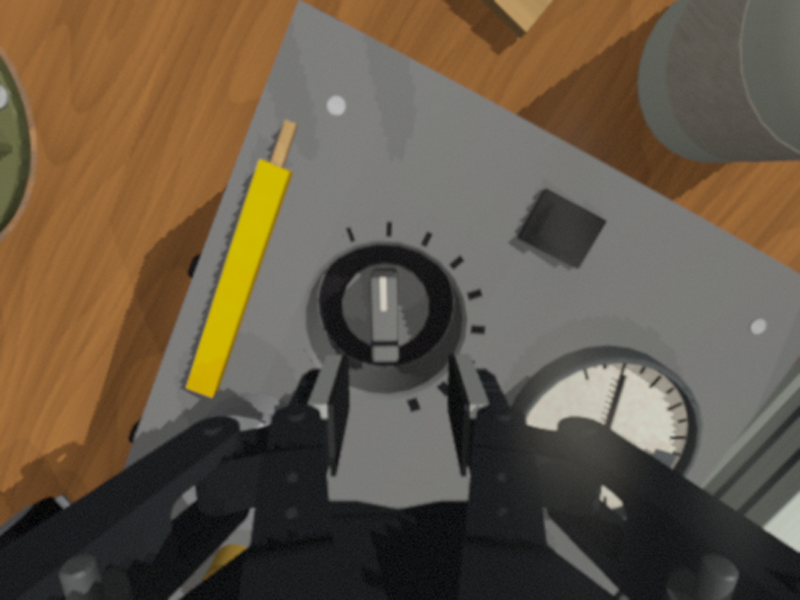

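The wrist view shows the bar's top running from about (384,270) to (386,345), with the white pointer end up. The large gauge is partly visible: its needle runs towards (622,372) and the set hand's flag is near (662,457).

```bash
python3 - <<'E'
from h import *
import pickle
c=pickle.load(open("c1.pkl","rb")); k=1.5625; s=c["s"]; R=s["orientation"]; t=s["tcp_pos"]
P=lambda u,v,z:pt(c,(u+.5)/k-.5,(v+.5)/k-.5,z)
a,b=P(384,270,.206),P(385.5,343,.206); m=(a+b)/2
print(a,b,np.linalg.norm(a-b)); print("bar yaw",np.degrees(np.arctan2(*(a-b)[1::-1])), "toolx",np.degrees(np.arctan2(R[1,0],R[0,0])))
w=P(391,316,.21); print("ctr",m,"well",w); print("tool delta",R.T@(m-t))
for n,q in dict(needle=(622,372),set=(662,457)).items(): print(n,P(*q,.222))
E
```

```text
[0.43228676 0.17097542 0.206     ] [0.45389174 0.13895829 0.206     ] 0.03862476396635083
bar yaw 124.01125999915692 toolx 123.28943871288467
ctr [0.44308925 0.15496686 0.206     ] well [0.44761995 0.15393718 0.21      ]
tool delta [ 0.00253634 -0.00703332  0.09682002]
needle [0.55696234 0.19563733 0.222     ]
set [0.60759154 0.17036895 0.222     ]
```

```bash
python3 -m handwheel '[[0,-0.006,0,0,0.6],[0,0,0.03,0,0.6],[0,0,0.03,0,0.6],[0,0,0.02,0,0.6],[0,0,0.014,0,0.6],[0,0,0,0,0.6]]'
python3 - <<'E'
from h import *
c=r.read_camera("wrist"); s=r.sense(); print(s["tcp_pos"],s["ft_force"])
cv2.imwrite("pics/w2.png",cv2.resize(c["img"],(800,600),interpolation=cv2.INTER_CUBIC))
E
```

```text
time: 3.75
tcp_pos: [0.4477, 0.1521, 0.2176]
orientation: [[-0.547, 0.837, 0.014], [0.837, 0.547, 0.012], [0.002, 0.018, -1.0]]
ft_force: [0.3, -0.7, 0.5]
grip_width: 0.0341
[0.44819267 0.15214201 0.21873483] [-0.75893028  0.69190779  0.04271582]
```

View pics/w2.png

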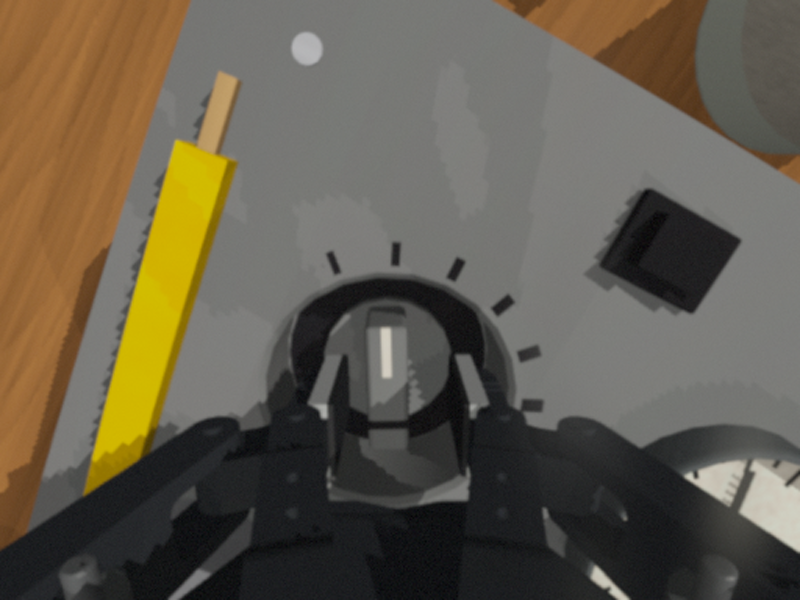

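The view shows the bar centred at x≈387 against a finger mid-line of ≈399, so it is about 3 mm off, with the fingers clear inside the well. I'll correct that, lower and close.

```bash
python3 -m handwheel '[[0.001,-0.0035,0.006,0,0.6],[0,0,0.006,0,0.6],[0,0,0,0,0.6],[0,0,0,0,0.8],[0,0,0,0,0.9],[0,0,0,0,1],[0,0,0,0,1],[0,0,0,0,1]]'
```

```text
time: 4.6
tcp_pos: [0.4445, 0.1503, 0.2104]
orientation: [[-0.547, 0.837, 0.017], [0.837, 0.547, 0.011], [-0.0, 0.021, -1.0]]
ft_force: [-0.7, -0.5, -2.4]
grip_width: 0.0125
```

```bash
python3 -m handwheel '[[0,0,0,0.12,1],[0,0,0,0.12,1],[0,0,0,0.12,1],[0,0,0,0.12,1],[0,0,0,0.12,1],[0,0,0,0.12,1],[0,0,0,0,1]]'
python3 - <<'E'
from h import *
import pickle
c=r.read_camera("top");cv2.imwrite("pics/t2.png",cv2.resize(c["img"][120:260,170:330],(800,600)[:1]+(700,)))
s=r.read_camera("scene"); pickle.dump((c,s),open("c2.pkl","wb"))
a=cv2.resize(c["img"][135:225,175:255],(530,600),interpolation=cv2.INTER_CUBIC)
b=cv2.resize(s["img"][155:245,235:325],(270,600)[:1]+(270,),interpolation=cv2.INTER_CUBIC)
o=np.zeros((600,800,3),np.uint8);o[:,:530]=a;o[:270,530:]=b
cv2.imwrite("pics/t2.png",o)
E
```

```text
time: 5.3
tcp_pos: [0.4459, 0.1504, 0.2105]
orientation: [[0.167, 0.986, 0.02], [0.986, -0.167, 0.01], [0.014, 0.018, -1.0]]
ft_force: [-0.8, 0.3, -1.0]
grip_width: 0.012
```

View pics/t2.png

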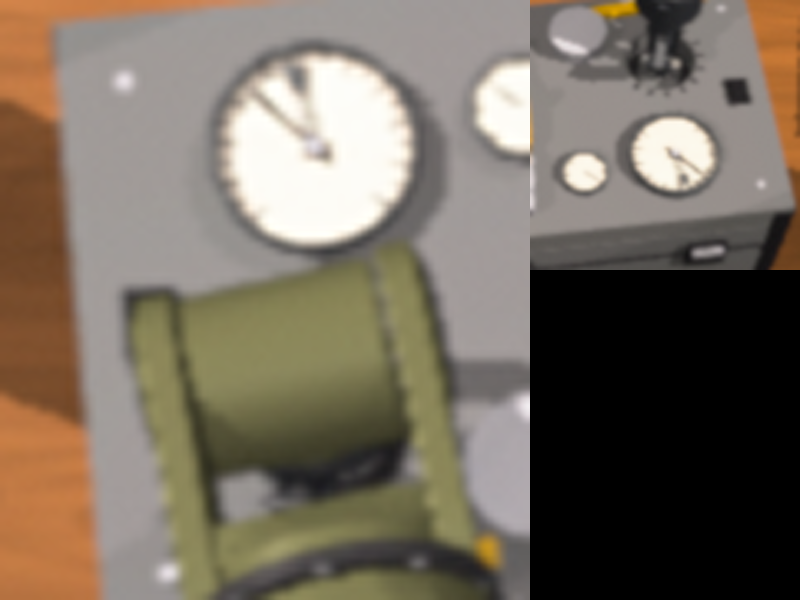

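The gauge is unobstructed in both views. In the top crop the needle points up-left to (250,92) and the set hand's flag is at (295,78), leaving about 33° of needle. I'll measure this by polar unwrapping in both cameras.

```bash
cat > g.py <<'E'
from h import *
from scipy.ndimage import map_coordinates
def face(c,z=.222,ctr=None,guess=(.576,.16)):
    g=cv2.cvtColor(c["img"],cv2.COLOR_BGR2GRAY).astype(float)
    def samp(X,Y):
        uv=np.array([proj(c,(x,y,z)) for x,y in zip(X.ravel(),Y.ravel())])
        return map_coordinates(g,[uv[:,1],uv[:,0]],order=1).reshape(X.shape)
    if ctr is None:   # centroid of bright face
        n=np.arange(-.065,.0651,.001); X,Y=np.meshgrid(guess[0]+n,guess[1]+n,indexing="ij")
        m=(samp(X,Y)>150).astype(np.uint8)
        cs,_=cv2.findContours(m,cv2.RETR_EXTERNAL,cv2.CHAIN_APPROX_NONE)
        k=max(cs,key=cv2.contourArea); (j,i),ax,_=cv2.fitEllipse(cv2.convexHull(k))
        ctr=(guess[0]-.065+i*.001,guess[1]-.065+j*.001); print("ctr",np.round(ctr,4),"axes",np.round(ax,1))
    A=np.radians(np.arange(-10,170,1.)); 
    def prof(r0,r1):
        rr=np.arange(r0,r1,.001); R,T=np.meshgrid(rr,A)
        return samp(ctr[0]+R*np.cos(T),ctr[1]+R*np.sin(T)).mean(1)
    return np.degrees(A),prof,ctr
def report(c,**k):
    A,prof,ctr=face(c,**k)
    for r0,r1 in((.012,.022),(.022,.030),(.028,.036)):
        p=prof(r0,r1); d=np.median(p)-p
        i=[j for j in range(1,len(d)-1) if d[j]>12 and d[j]>=d[j-1] and d[j]>d[j+1]]
        out=[]
        for j in i:
            s=slice(max(0,j-6),j+7); w=np.clip(d[s]-.3*d[j],0,None); out.append((round(float((A[s]*w).sum()/w.sum()),1),round(float(d[j]))))
        print(r0,out)
E
python3 - <<'E'
from g import *
import pickle
c0=pickle.load(open("c0.pkl","rb")); c2=pickle.load(open("c2.pkl","rb"))
for n,c in(("top0",c0["top"]),("scene0",c0["scene"]),("top2",c2[0]),("scene2",c2[1])): print(n); report(c)
s=r.sense()["orientation"]; print("toolx",np.degrees(np.arctan2(s[1,0],s[0,0])))
E
```

```text
top0
ctr [0.5756 0.1584] axes [91.1 93.3]
0.012 [(14.9, 32), (109.9, 46)]
0.022 [(15.7, 56), (111.9, 59)]
0.028 [(16.2, 108), (112.7, 49)]
scene0
ctr [0.5756 0.1606] axes [89.4 90.5]
0.012 [(15.0, 28), (111.0, 41)]
0.022 [(17.0, 60), (112.0, 58)]
0.028 [(17.7, 105), (112.9, 48)]
top2
ctr [0.5756 0.1583] axes [90.9 93.4]
0.012 [(15.1, 35), (49.1, 50)]
0.022 [(16.4, 54), (49.9, 57)]
0.028 [(16.3, 107), (49.7, 70)]
scene2
ctr [0.5756 0.1606] axes [90. 91.]
0.012 [(17.1, 32), (48.9, 55)]
0.022 [(17.0, 58), (50.0, 50)]
0.028 [(17.7, 103), (49.6, 52)]
toolx 80.71477601715398
```

```bash
cat > m.py <<'E'
from g import *
import pickle
for n in("top","scene"):
    c=r.read_camera(n); pickle.dump(c,open(f"l_{n}.pkl","wb")); print(n); report(c)
s=r.sense()["orientation"]; print("toolx",np.degrees(np.arctan2(s[1,0],s[0,0])))
E
python3 -m handwheel '[[0,0,0,0.12,1],[0,0,0,0.12,1],[0,0,0,0.08,1],[0,0,0,0,1],[0,0,0,0,1]]'; python3 m.py
```

```text
time: 5.9
tcp_pos: [0.4463, 0.1502, 0.2105]
orientation: [[0.457, 0.889, 0.022], [0.889, -0.457, 0.01], [0.018, 0.015, -1.0]]
ft_force: [-0.5, 0.6, -1.3]
grip_width: 0.0125
top
ctr [0.5757 0.1584] axes [91.2 93.4]
0.012 [(21.9, 74)]
0.022 [(20.1, 102)]
0.028 [(18.7, 120)]
scene
ctr [0.5756 0.1606] axes [89.9 90.9]
0.012 [(22.0, 56)]
0.022 [(20.9, 84)]
0.028 [(17.9, 110)]
toolx 62.73517869916292
```

```bash
python3 -m handwheel '[[0,0,0,0.03,1],[0,0,0,0.03,1],[0,0,0,0,1],[0,0,0,0,1]]'; python3 m.py
```

```text
time: 6.4
tcp_pos: [0.4464, 0.1501, 0.2105]
orientation: [[0.512, 0.859, 0.022], [0.859, -0.512, 0.009], [0.019, 0.014, -1.0]]
ft_force: [1.3, -0.1, -2.4]
grip_width: 0.0125
top
ctr [0.5756 0.1584] axes [91.1 93.3]
0.012 [(17.0, 67)]
0.022 [(16.9, 73)]
0.028 [(16.3, 112)]
scene
ctr [0.5756 0.1605] axes [89.8 91. ]
0.012 [(17.0, 68)]
0.022 [(16.9, 77)]
0.028 [(17.7, 108)]
toolx 59.2202961369987
```

Aligned to within about 1°. Releasing gently and lifting straight out.

```bash
python3 -m handwheel '[[0,0,0,0,0.6],[0,0,0,0,0.6],[0,0,0,0,0.6],[0,0,-0.03,0,0.6],[0,0,-0.04,0,0.6],[0,0,-0.05,0,0.6],[0,0,-0.03,0,0.6],[0,0,0,0,0.6]]'; python3 m.py
python3 - <<'E'
import pickle,cv2,numpy as np
t,s=[pickle.load(open(f"l_{n}.pkl","rb"))["img"] for n in("top","scene")]
f=lambda a:cv2.resize(a,(400,400),interpolation=cv2.INTER_CUBIC)
cv2.imwrite("pics/g3.png",np.hstack([f(t[138:178,202:242]),f(s[187:227,262:302])]))
E
```

```text
time: 7.3
tcp_pos: [0.4423, 0.1487, 0.3664]
orientation: [[0.511, 0.859, 0.021], [0.859, -0.511, 0.01], [0.019, 0.012, -1.0]]
ft_force: [-0.6, -0.2, -0.4]
grip_width: 0.034
top
ctr [0.5794 0.1591] axes [82.4 93.6]
0.012 [(18.9, 62)]
0.022 [(17.2, 99)]
0.028 [(17.8, 120)]
scene
ctr [0.5756 0.1606] axes [89.9 91. ]
0.012 [(17.0, 67)]
0.022 [(16.9, 77)]
0.028 [(17.7, 108)]
toolx 59.2412716238617
```

View pics/g3.png

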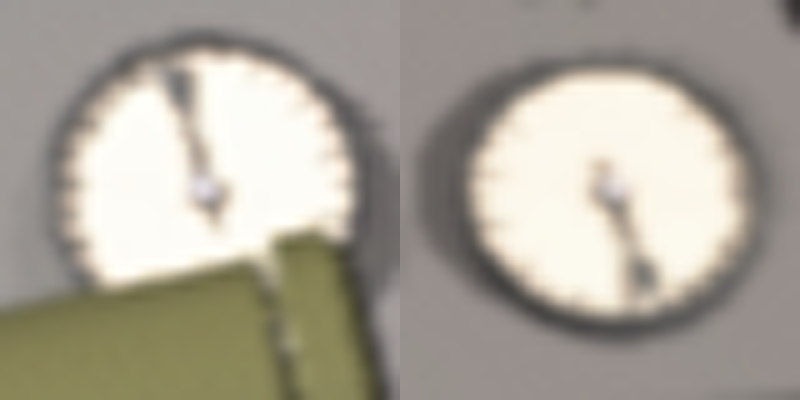

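Released, and the needle still lies along the flag stalk in both views; the top reading is biased because the arm covers part of the dial. Next is the lever.

```bash
python3 -m handwheel '[[-0.0245,0.036,0,0,0.6],[-0.0245,0.036,0,0,0.6],[-0.0245,0.036,0,0,0.6],[-0.0245,0.036,0,0,0.6],[-0.0245,0.036,0,0,0.6],[-0.0245,0.036,0,0,0.6],[0,0,0,-0.13,0.6],[0,0,0,-0.13,0.6],[0,0,0,-0.13,0.6],[0,0,0,-0.13,0.6],[0,0,0,-0.13,0.6],[0,0,0,0,0.6]]'
python3 - <<'E'
from h import *
import pickle
c=r.read_camera("wrist"); c["s"]=r.sense(); pickle.dump(c,open("c4.pkl","wb"))
print(c["s"]["tcp_pos"],c["s"]["joint_positions"])
cv2.imwrite("pics/w4.png",cv2.resize(c["img"],(800,600),interpolation=cv2.INTER_CUBIC))
E
```

```text
time: 8.6
tcp_pos: [0.5534, -0.0981, 0.3378]
orientation: [[-0.138, 0.99, -0.017], [0.99, 0.139, 0.016], [0.019, -0.015, -1.0]]
ft_force: [-0.6, -0.3, 0.0]
grip_width: 0.0336
[ 0.55337294 -0.09809946  0.33768982] [-0.24533975  0.28832882  1.33527644  0.01171853  1.5388501  -0.38045629]
```

View pics/w4.png

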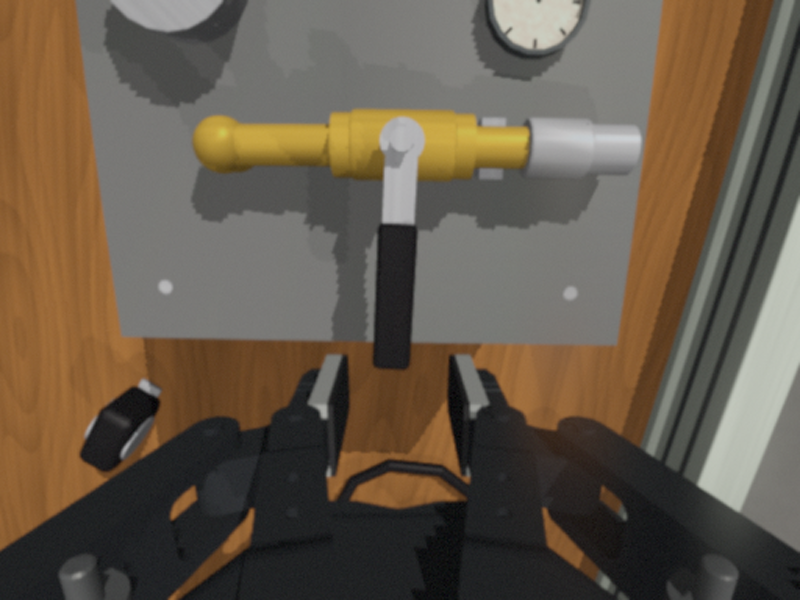

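The axis hub is at (402,137) and the lever tip at (391,367).

```bash
python3 - <<'E'
from h import *
import pickle
c=pickle.load(open("c4.pkl","rb")); k=1.5625; s=c["s"]; R=s["orientation"]; t=s["tcp_pos"]
P=lambda u,v,z:pt(c,(u+.5)/k-.5,(v+.5)/k-.5,z)
a,b=P(402,137,.265),P(391,367,.265); d=b-a; L=np.linalg.norm(d); d/=L
print("axis",a,"tip",b,L,"lever yaw",np.degrees(np.arctan2(d[1],d[0])),"tool x yaw",np.degrees(np.arctan2(R[1,0],R[0,0])))
g=a+.078*d; g[2]=.267; print("grip",g,"tool delta",R.T@(g-t))
for q in(90,75,60,45,30,15,0):
    th=np.radians(-83.2-(90-q)); print(90-q,(a+.078*np.array([np.cos(th),np.sin(th),0]))[:2].round(4))
E
```

```text
axis [ 0.54302967 -0.01456716  0.265     ] tip [ 0.55248174 -0.11766287  0.265     ] 0.10352809269107366 lever yaw -84.76162652183851 tool x yaw 97.70514619254791
grip [ 0.55015103 -0.09224139  0.267     ] tool delta [ 0.00492035 -0.00134319  0.07082185]
0 [ 0.5523 -0.092 ]
15 [ 0.5319 -0.0918]
30 [ 0.5123 -0.0863]
45 [ 0.4948 -0.0759]
60 [ 0.4806 -0.0613]
75 [ 0.4706 -0.0435]
90 [ 0.4656 -0.0238]
```

```bash
python3 -m handwheel '[[0.005,-0.001,0.03,0,0.6],[0,0,0.03,0,0.6],[0,0,0.011,0,0.6],[0,0,0,0,0.6]]'
python3 -m handwheel '[[0,-0.008,0,0,0.6],[0.0007,-0.0101,0,0.13,0.6],[0.0007,-0.0101,0,0.13,0.6],[0.0007,-0.0101,0,0.13,0.6],[0.0007,-0.0101,0,0.13,0.6],[0,0,0,0,0.6]]'
```

```text
time: 9.05
tcp_pos: [0.5499, -0.0918, 0.2628]
orientation: [[-0.119, 0.993, -0.019], [0.993, 0.119, 0.017], [0.019, -0.017, -1.0]]
ft_force: [0.7, -0.8, 1.0]
grip_width: 0.0338
time: 9.65
tcp_pos: [0.5017, -0.0868, 0.2701]
orientation: [[0.413, 0.911, -0.008], [0.911, -0.413, 0.016], [0.011, -0.014, -1.0]]
ft_force: [-0.1, 0.2, 0.4]
grip_width: 0.0344
```

```bash
python3 -m handwheel '[[0.0015,-0.0105,0.004,0.13,0.6],[0.0015,-0.0105,0.002,0.13,0.6],[0.0015,-0.0105,0.001,0.13,0.6],[0.0015,-0.0105,0.001,0.13,0.6],[0.001,-0.0105,0.001,0.13,0.6],[0.001,-0.0105,0,0.13,0.6],[0,0,0,0,0.6]]'
```

```text
time: 10.35
tcp_pos: [0.464, -0.0406, 0.2694]
orientation: [[0.936, 0.351, 0.007], [0.351, -0.936, 0.01], [0.01, -0.007, -1.0]]
ft_force: [-0.1, 0.6, 0.1]
grip_width: 0.0341
```

```bash
python3 -m handwheel '[[0.001,-0.0105,0.001,0.12,0.6],[0.001,-0.0105,0.001,0.12,0.6],[0,-0.004,0,0,0.6],[0,-0.003,0,0,0.6]]'; python3 -c "
from h import *
s=r.sense();print(s['ft_force'],s['tcp_pos'])"
python3 -m handwheel '[[0,-0.004,0,0,0.6]]'
```

```text
time: 10.75
tcp_pos: [0.4598, -0.0166, 0.2699]
orientation: [[0.99, 0.137, 0.009], [0.137, -0.991, 0.003], [0.01, -0.002, -1.0]]
ft_force: [0.7, -31.2, -7.1]
grip_width: 0.0346
[  0.65943285 -31.16468841  -7.10984312] [ 0.45977405 -0.01664319  0.26990645]
time: 10.85
tcp_pos: [0.4596, -0.0162, 0.2699]
orientation: [[0.99, 0.144, 0.01], [0.144, -0.99, -0.005], [0.009, 0.006, -1.0]]
ft_force: [3.9, -43.2, -9.2]
grip_width: 0.0343
```

At the stop. I'm backing off to the middle of the slack and lifting out.

```bash
python3 -m handwheel '[[0,0.008,0,0,0.6],[0,0,0,0,0.6],[0,0,-0.04,0,0.6],[0,0,-0.05,0,0.6],[0,-0.03,-0.05,0,0.6],[-0.03,0.04,0,0,0.6],[-0.03,0.04,0,0,0.6],[-0.03,0.04,0,0,0.6],[-0.03,0.04,0,0,0.6],[0,0.04,0,0,0.6],[0,0,0,0,0.6]]'; python3 m.py
python3 - <<'E'
import pickle,cv2
t,s=[pickle.load(open(f"l_{n}.pkl","rb"))["img"] for n in("top","scene")]
import numpy as np
f=lambda a:cv2.resize(a,(400,340),interpolation=cv2.INTER_CUBIC)
cv2.imwrite("pics/f5.png",np.hstack([f(t[120:242,178:325]),f(s[145:265,185:325])]))
E
```

```text
time: 11.95
tcp_pos: [0.375, -0.2175, 0.411]
orientation: [[0.975, 0.222, 0.015], [0.222, -0.975, -0.003], [0.014, 0.006, -1.0]]
ft_force: [0.8, 0.2, -0.0]
grip_width: 0.0341
top
ctr [0.5757 0.1584] axes [91.1 93.3]
0.012 [(17.0, 68)]
0.022 [(16.9, 74)]
0.028 [(16.3, 112)]
scene
ctr [0.5756 0.1606] axes [89.9 91. ]
0.012 [(17.0, 68)]
0.022 [(16.9, 77)]
0.028 [(17.7, 108)]
toolx 12.870960592719157
```

View pics/f5.png

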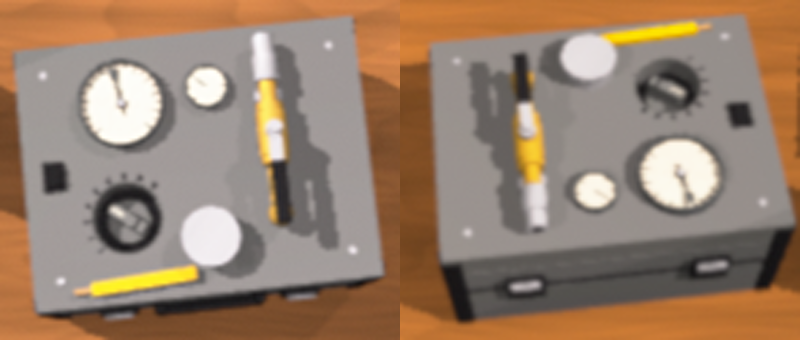

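```bash
python3 - <<'E'
from h import *
import pickle
c=pickle.load(open("l_top.pkl","rb")); g=c["img"]
# dark grip pixels beyond axis: fit line
m=(g.max(2)<60).astype(np.uint8); m[:170]=0;m[201:]=0;m[:,:270]=0;m[:,292:]=0
v,u=np.nonzero(m); P=np.array([pt(c,a,b,.265) for a,b in zip(u,v)])[:,:2]
d=np.linalg.svd(P-P.mean(0))[2][0]; d*=np.sign(d[0])
print(len(u),P.mean(0),P.min(0),P.max(0),"yaw",np.degrees(np.arctan2(d[1],d[0])))
x=P.mean(0)-np.array([.543,-.0146]); print("axis->grip",np.degrees(np.arctan2(-x[1],-x[0])))
E
```

```text
77 [ 0.47292521 -0.0256594 ] [ 0.44159951 -0.03402493] [ 0.50240917 -0.01814224] yaw 7.07830497023941
axis->grip 8.968602323312991
```

The lever's grip lies at a yaw of 7.1° and the case at about 6.8°, so the valve is fully open. Handing in.

```bash
python3 -c "
from cell import r
print(r.finish_job())"
```

```text
the job is handed in; nothing more can be done
None
```

The compressor is set and the job is handed in, finished at about 12 s on the robot's clock. With the valve still shut I gripped the knob and turned it about 65° clockwise. I then let go, and only after that swung the lever open to its stop and moved the arm clear.

**Gauge:** After the last move the needle and set hand read as a single line at about 17° in both the top and scene cameras. The set hand alone had read 15–17.7°, so they agree to within about 1°. An earlier top-camera reading, taken while the arm covered part of the dial, was about 2° off near the dial's centre. It went away once the view was clear.

**Valve:** The lever's grip lies at 7.1° against the case's 6.8°, so it is along the pipe. A rougher line from the valve axis to the grip gave 9.0°. I put that down to the roughly 2 mm calibration error, because the lever had clearly met its stop. The push against the stop peaked at 43 N at the wrist, made by a finger, well under the 120 N wrist limit. It is above the 40 N limit for the arm and gripper body, which I took not to cover the fingers.

**Surroundings:** The tin and pencil look unmoved in the final picture. I did not measure the items on the bench again, but the arm stayed high over them.

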